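Ready the leather stamping stand and show its loose bolt

TASK

Set the stone slab squarely on the wooden block of the stamping stand, edges flush, and let it go; then tap the three bolt heads from above to find the one that is loose and sinks under a light push. Lift only that bolt's cap by its knob, well past halfway to upright, and finish while still holding it open so that someone can tighten the bolt; leave the other caps shut and everything else where it is.

Things in the scene. Friction and masses are not known exactly. Their poses are not given: they have to be found in the camera images.
- stand: dark steel stamping stand, fixed to the bench, a low flat casting 260 x 340 mm, top face 28 mm above the bench. Origin at bench level under the middle bolt; x runs from the bolt row away from the caps' knobs towards the wooden block, y along the bolt row, z up; its plate covers x -80..180, y -170..170 mm. Carries three bolts in a row (at x 0, y +115, 0, -115 mm), three hinged caps and a wooden block.
- block_top (a point): centre of the top face of the wooden block on the stand, 115 mm beyond the middle bolt (stand x), 58 mm above the bench. The block is 90 mm along stand x, 50 mm along stand y and 30 mm high.
- slab: loose stone stamping slab, 90 x 50 x 25 mm (its x, y, z), same outline as the block, about 0.3 kg, lying flat on the bench. Origin at the centre of its underside.
- bolt_l (a joint): sinking of the left (+y) bolt in m: 0 standing up. A tight bolt stays within 1 mm; the loose one (any of the three, unknown) yields to about 3 N, sinks 6 mm to its stop and stays down.
- bolt_l_head (a point): centre of the top of the left (+y) bolt's steel hexagon head (23 mm across, 12 mm high), 52 mm above the bench, 18 mm above the cap whose 32 mm square window it stands in; it moves with the bolt.
- cap_l: hinged steel cap of the left (+y) bolt: flat plate 5 mm thick, 48 mm wide, 66 mm long, with a 16 mm wide nose that carries a knob. Origin on the hinge line (along its y), at stand x +40, y +115 mm, 31.5 mm above the bench, at mid thickness; closed, its axes are those of the stand. The knob end lifts, turning about +y; the z axis' tilt from vertical is the opening, 0 closed to 1.25 rad at the stop. 0.2 kg; it falls shut when let go. All caps start closed.
- cap_l_knob (a point): centre of the black ball knob (18 mm across, on a 7 mm stem) of that cap: cap x -97, z +30.5 mm, so 62 mm above the bench when closed. Free all round; pinched on both sides along the cap's y it can turn between the fingers as the cap swings.
- bolt_m (a joint): sinking of the middle bolt in m: 0 standing up. A tight bolt stays within 1 mm; the loose one (any of the three, unknown) yields to about 3 N, sinks 6 mm to its stop and stays down.
- bolt_m_head (a point): centre of the top of the middle bolt's steel hexagon head (23 mm across, 12 mm high), 52 mm above the bench, 18 mm above the cap whose 32 mm square window it stands in; it moves with the bolt.
- cap_m: hinged steel cap of the middle bolt: flat plate 5 mm thick, 48 mm wide, 66 mm long, with a 16 mm wide nose that carries a knob. Origin on the hinge line (along its y), at stand x +40, y 0 mm, 31.5 mm above the bench, at mid thickness; closed, its axes are those of the stand. The knob end lifts, turning about +y; the z axis' tilt from vertical is the opening, 0 closed to 1.25 rad at the stop. 0.2 kg; it falls shut when let go. All caps start closed.
- cap_m_knob (a point): centre of the black ball knob (18 mm across, on a 7 mm stem) of that cap: cap x -97, z +30.5 mm, so 62 mm above the bench when closed. Free all round; pinched on both sides along the cap's y it can turn between the fingers as the cap swings.
- bolt_r (a joint): sinking of the right (-y) bolt in m: 0 standing up. A tight bolt stays within 1 mm; the loose one (any of the three, unknown) yields to about 3 N, sinks 6 mm to its stop and stays down.
- bolt_r_head (a point): centre of the top of the right (-y) bolt's steel hexagon head (23 mm across, 12 mm high), 52 mm above the bench, 18 mm above the cap whose 32 mm square window it stands in; it moves with the bolt.
- cap_r: hinged steel cap of the right (-y) bolt: flat plate 5 mm thick, 48 mm wide, 66 mm long, with a 16 mm wide nose that carries a knob. Origin on the hinge line (along its y), at stand x +40, y -115 mm, 31.5 mm above the bench, at mid thickness; closed, its axes are those of the stand. The knob end lifts, turning about +y; the z axis' tilt from vertical is the opening, 0 closed to 1.25 rad at the stop. 0.2 kg; it falls shut when let go. All caps start closed.
- cap_r_knob (a point): centre of the black ball knob (18 mm across, on a 7 mm stem) of that cap: cap x -97, z +30.5 mm, so 62 mm above the bench when closed. Free all round; pinched on both sides along the cap's y it can turn between the fingers as the cap swings.
- tin: bystander: round tin, 72 mm across, 50 mm high. Origin at its underside.
- spool: bystander: wooden spool, 38 mm across, 36 mm high, standing on the stand's plate beside the block. Origin at its underside.
- weight: bystander: brass cylinder 40 mm across, 30 mm high, standing on the stand's plate on the block's other side. Origin at its underside.
- burnisher: bystander: turned wooden burnisher, 32 mm across, 66 mm high, standing near the robot. Origin at its underside.
Mind the look-alikes: they are no part of the job. There is more than one size of the slab; the job needs the smallest.

How it is judged:
On the way, in this order (a step that is already met when the one before it is completed fails the run):
1. the slab lies squarely on the block and is let go (x of slab in the frame of block_top between -0.006 and 0.006 m and y of slab in the frame of block_top between -0.006 and 0.006 m and z of slab in the frame of block_top between -0.003 and 0.003 m and angle between the x axis of slab and the x axis of stand, either way round below 0.1 rad and angle between slab's own z axis and vertical below 0.05 rad and linear speed of slab below 0.02 m/s and contact force between the fingers and slab below 0.05 N), for 0.2 s.
2. a bolt has been tapped and found loose, all caps still shut (value of joint any of bolt_l, bolt_m, bolt_r above 0.0035 m and angle between each of cap_l, cap_m, cap_r's own z axis and vertical below 0.1 rad), for 0.1 s.
3. the loose bolt's cap is lifted open (((value of joint bolt_l above 0.0035 m and angle between cap_l's own z axis and vertical above 0.7 rad) or (value of joint bolt_m above 0.0035 m and angle between cap_m's own z axis and vertical above 0.7 rad) or (value of joint bolt_r above 0.0035 m and angle between cap_r's own z axis and vertical above 0.7 rad))), for 0.2 s.
At the end, for the whole second after the job is handed in: The slab rests on the block, free of the fingers, within 6 mm along each side and 0.1 rad; the cap of the sunken (over 3.5 mm) bolt is held still by the fingers at more than 0.7 rad; the other two caps are shut (under 0.1 rad) (all of step 1 and ((value of joint bolt_l above 0.0035 m and angle between cap_l's own z axis and vertical above 0.7 rad and contact force between the fingers and cap_l above 0.2 N and angular speed of cap_l below 0.15 rad/s and angle between each of cap_m, cap_r's own z axis and vertical below 0.1 rad) or (value of joint bolt_m above 0.0035 m and angle between cap_m's own z axis and vertical above 0.7 rad and contact force between the fingers and cap_m above 0.2 N and angular speed of cap_m below 0.15 rad/s and angle between each of cap_l, cap_r's own z axis and vertical below 0.1 rad) or (value of joint bolt_r above 0.0035 m and angle between cap_r's own z axis and vertical above 0.7 rad and contact force between the fingers and cap_r above 0.2 N and angular speed of cap_r below 0.15 rad/s and angle between each of cap_l, cap_m's own z axis and vertical below 0.1 rad))); the arm keeps its last pose, push and grip.
It fails at once if a cap is lifted (over 0.25 rad) whose bolt was not first found loose ((angle between cap_l's own z axis and vertical above 0.25 rad and value of joint bolt_l below 0.0035 m) or (angle between cap_m's own z axis and vertical above 0.25 rad and value of joint bolt_m below 0.0035 m) or (angle between cap_r's own z axis and vertical above 0.25 rad and value of joint bolt_r below 0.0035 m)).
It fails at once if a bystander is pushed more than 30 mm (distance of any of tin, spool, weight, burnisher from where it was at the start of the episode above 0.03 m).
It also fails if it takes over 64 s, if anything falls off the work surface, if the arm or the gripper's body presses on something with over 40 N, if the wrist force passes 120 N, or if a joint passes its speed limit or range.

ROBOT

A 6-joint arm with a two-finger parallel gripper is mounted at the origin on the work surface. World frame = base frame: x ahead of the robot, y to its left, z up, the work surface at z = 0. Lengths are in m, angles in rad, forces in N, time in s.
With the tool pointing down it reaches from about 0.3 to 0.775 m from the base axis. Payload 14.6 kg.
Tool frame: the origin (TCP) lies at the centre of the arm's flange, where the gripper is bolted on; the fingertips stand 199 mm ahead of it and the grasp point (between the pads) lies 180 mm ahead of it; z points along the fingers, y is the direction in which the jaws open and shut (so a half turn about z gives the same grasp; the last joint's range is limited). The gripper opens to 94 mm and grips with 3 to 60 N. Pads are 16 mm wide; open, the fingers measure 119 mm over their backs; the gripper's body (75 mm by 177 mm) begins 78 mm behind the grasp point.
Start: joints at [-1.385, 0.3, 1.521, -0, 1.321, -0.067], TCP at [0.138, -0.533, 0.405] pointing down, gripper open.
Joint ranges: [-3.03, 3.03], [-0.79, 2.21], [0.23, 2.52], [-1.04, 4.18], [0, 3.07], [-2.55, 2.55]. Speed limits (rad/s): [2.22, 2.22, 2.57, 3.14, 3.14, 3.14].

INTERFACE

Orientations are given as a rotation vector (axis times angle).
In Python, from bench import read_state, vision, robot gives the robot as it stands.
- The arm moves only by the tool send_rows, never from a script. Its argument "plan" is a list of rows, each a list of 3 entries, a list of its own where there are three numbers: the opening, from 0 (shut) to 1 (fully open), then the shift along the tool's x, y, z in mm, then the turn, a rotation vector about the tool's x, y, z in degrees. A call has exactly 8 rows; each row is the pose to reach, as a shift and turn from the pose measured when the call began, along the tool's axes at that moment; what a row does not reach only later rows make up. A row lasts 1/12 s, in which the tool goes at most 41.7 mm and 7.16 degrees, less where a joint would pass 70% of its speed; a pose out of reach is approached as far as the arm can. A call with a gripper value outside its range is refused whole. The fingers move at their own pace and stop on an object; the grip force is fixed at half the most. Time passes only in rows, so rows that repeat a pose let the fingers close, or fill a call up. It gives the time, the measured TCP pose, the force and the opening at its end, in the units of the state.
- read_state(): the state, without advancing time (a new reading comes with each control period).
- vision.read_camera(name): name is "side" or "top"; returns a dict with "pixels" (480x640x3 uint8, red, green, blue), "z_map" (480x640 float32, m along the optical axis (not along the pixel's ray), 0 where there is no reading), "mtx" (3x3 intrinsics, pixels), "R" (3x3) and "t" (3): a world point X has camera coordinates R X + t. Camera axes: x right, y down, z forward; pixel columns grow to the right and rows downward; lengths in m; the calibration is good to about 2 mm. A picture is of the moment at which its call begins.
- robot.close_job(): hands the job in, once; it reports no verdict.
The state is a dict: "t": time; "joints": joint angles; "qd": joint speeds; "effort": joint torques, N m; "tool_pos": TCP position; "tool_rot": TCP orientation; "contact_force": force on the tool from outside, world axes, zero at the start; "moment": the same for the moment, N m; "grip_width": finger opening in m.
Only numpy, scipy, OpenCV 4.12 (cv2) and the standard library are available. Lean on these libraries where they do the work, as an engineer would, in place of code of your own. Each camera call takes 0.05 s, during which the arm holds its last target.

## Working session

There is one attempt and no reset: what is moved stays moved. The work goes in short steps, Python scripts to look and compute and a tool call to move; the robot and the scene stay as the last step left them, time stands still between calls to the robot, and variables do not carry over. Pictures are saved under pics/ and viewed, and the job is handed in when it is done.

Besides the shell and the picture viewer there is one more tool, called after ">>>" by a JSON object that holds its "method" and its "body", one argument or row to a line. send_rows: Moves the arm, as the interface text tells. Its arguments: {"type":"object","properties":{"plan":{"type":"array"}},"required":["plan"]}

```bash
ls; mkdir -p pics
python3 - <<'E'
from bench import read_state, vision, robot
import cv2,numpy as np
s=read_state();print(s)
for n in("side","top"):
    c=vision.read_camera(n);cv2.imwrite(f"pics/{n}0.png",c["pixels"][:,:,::-1]);np.savez(f"{n}0.npz",**c)
    print(n,c["mtx"],c["R"],c["t"])
E
```

```text
pics
{'t': 0.0, 'joints': array([-1.38456837e+00,  3.00503301e-01,  1.52161076e+00, -1.58114711e-05,
        1.32068079e+00, -6.65976046e-02]), 'qd': array([ 0.00106762, -0.00114972, -0.00070289, -0.00116976, -0.00032551,
       -0.0009371 ]), 'effort': array([ 2.50374520e-03, -5.31799436e+01, -3.52736700e+01,  7.08993548e-02,
        2.43677414e-02, -7.89369074e-05]), 'tool_pos': array([ 0.13756879, -0.53248427,  0.40405596]), 'tool_rot': array([-3.11533409e+00, -3.95935508e-01,  1.36853038e-04]), 'contact_force': array([ 0.74796991,  0.30505691, -0.30741708]), 'moment': array([-0.01868896, -0.02284455,  0.0216911 ]), 'grip_width': 0.09401965229656241}
side [[438.82747311   0.         324.68286468]
 [  0.         438.82747311 232.69792882]
 [  0.           0.           1.        ]] [[ 0.99169874 -0.12817071 -0.01029014]
 [-0.09250127 -0.65554145 -0.74947243]
 [ 0.0893148   0.74420271 -0.66195558]] [-0.50689335  0.07952428  0.93127031]
top [[434.15497627   0.         328.95780477]
 [  0.         434.15497627 236.8008946 ]
 [  0.           0.           1.        ]] [[ 0.01677019 -0.99972638  0.01630723]
 [-0.98940024 -0.01894541 -0.14397301]
 [ 0.14424257 -0.01371992 -0.98944724]] [-0.04650066  0.51036852  1.04781529]
```

View pics/side0.png

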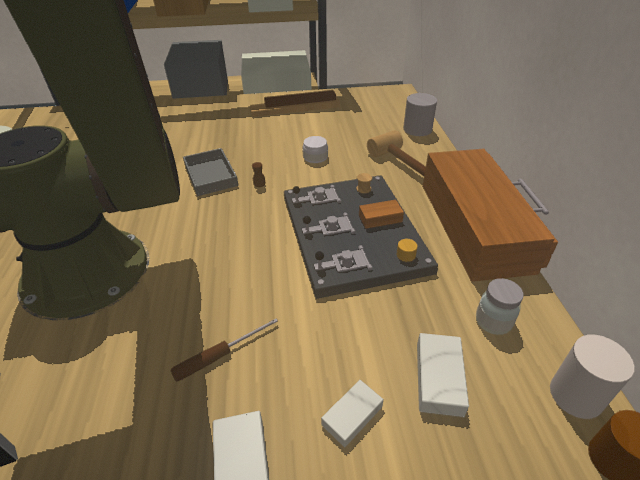

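View pics/top0.png

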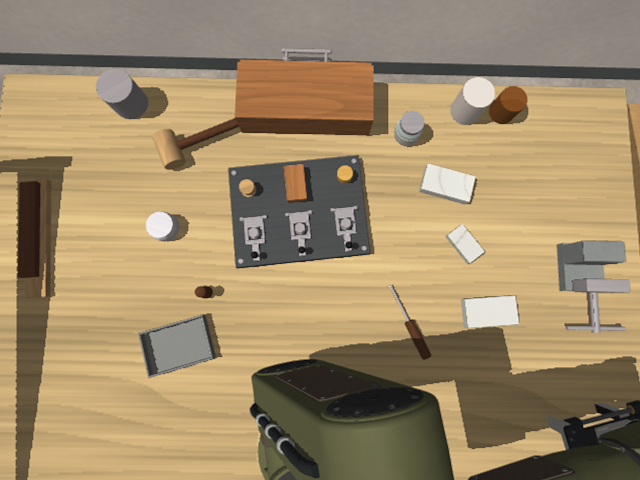

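Slab candidates in the top view are (465,243), (448,183) and (490,312). The one at (465,243), seen at (353,415) from the side, looks smallest. I'll check its size by depth and an enlarged crop.

```bash
cat > h.py <<'E'
import numpy as np,cv2
def cloud(c):
    z=c["z_map"];K=c["mtx"];v,u=np.mgrid[:480,:640]
    p=np.stack([(u-K[0,2])/K[0,0]*z,(v-K[1,2])/K[1,1]*z,z],-1)
    w=(p-c["t"])@c["R"]; w[z==0]=np.nan
    return w
def proj(c,X):
    p=np.atleast_2d(X)@c["R"].T+c["t"];q=p@c["mtx"].T
    return q[:,:2]/q[:,2:]
E
python3 - <<'E'
from h import *
c=np.load("top0.npz");w=cloud(c)
d=np.load("side0.npz");wd=cloud(d)
for nm,(u,v) in dict(A=(465,243),B=(448,183),C=(490,312)).items():
    h=w[...,2];m=((h>0.012)&(h<0.04)).astype(np.uint8)
    n,l=cv2.connectedComponents(m);k=l[v,u];P=w[l==k];zt=np.median(P[:,2]);P=P[P[:,2]>zt-.004]
    r=cv2.minAreaRect((P[:,:2]*1000).astype(np.float32));print(nm,k,len(P),zt,r,P.mean(0))
for nm,(u,v) in dict(A=(353,410),B=(443,365)).items():
    h=wd[...,2];m=((h>0.012)&(h<0.04)).astype(np.uint8)
    n,l=cv2.connectedComponents(m);k=l[v,u];P=wd[l==k];zt=np.median(P[:,2]);P=P[P[:,2]>zt-.004]
    r=cv2.minAreaRect((P[:,:2]*1000).astype(np.float32));print('side',nm,k,len(P),zt,r,P.mean(0))
# block
for c_,w_,(u,v) in ((c,w,(294,178)),(d,wd,(380,210))):
    h=w_[...,2];m=(abs(h-.058)<.006).astype(np.uint8)
    n,l=cv2.connectedComponents(m);k=l[v,u];P=w_[l==k];print(k,h[v,u]);r=cv2.minAreaRect((P[:,:2]*1000).astype(np.float32));print('block',len(P),np.median(P[:,2]),r)
    m=((h>.018)&(h<.036)).astype(np.uint8); 
    n,l,st,_=cv2.connectedComponentsWithStats(m);k=1+st[1:,4].argmax();P=w_[l==k];r=cv2.minAreaRect((P[:,:2]*1000).astype(np.float32));print('stand',len(P),np.median(P[:,2]),r,cv2.boxPoints(r).round())
im=c["pixels"][:,:,::-1]
cv2.imwrite("pics/c1.png",cv2.resize(im[150:275,225:380],None,fx=5,fy=5,interpolation=cv2.INTER_CUBIC)[:600,:775])
cv2.imwrite("pics/c2.png",cv2.resize(im[160:335,410:530],None,fx=3.4,fy=3.4,interpolation=cv2.INTER_CUBIC))
im=d["pixels"][:,:,::-1]
cv2.imwrite("pics/c3.png",cv2.resize(im[165:305,275:445],None,fx=4.2,fy=4.2,interpolation=cv2.INTER_CUBIC))
E
```

```text
A 27 683 0.023997694973974082 ((504.67694091796875, -383.7401123046875), (89.90803527832031, 51.23413848876953), 38.234615325927734) [ 0.50441165 -0.38320241  0.02426245]
B 22 1303 0.034329131016843886 ((659.6609497070312, -339.798095703125), (127.9916763305664, 72.48262023925781), 75.0900650024414) [ 0.65906515 -0.33913977  0.0346906 ]
C 32 1467 0.03473346362806041 ((334.90191650390625, -439.7908935546875), (70.9862060546875, 128.603759765625), 5.000587463378906) [ 0.33466838 -0.43862274  0.0349518 ]
side A 23 1893 0.02411364125243744 ((504.34051513671875, -386.8899841308594), (91.15013122558594, 50.78059005737305), 38.34160232543945) [ 0.50266833 -0.3891386   0.02416255]
side B 21 3110 0.0342988265379431 ((659.425537109375, -342.62628173828125), (129.17974853515625, 71.35590362548828), 75.03065490722656) [ 0.65755439 -0.34797434  0.03446391]
17 0.05776672650527899
block 697 0.05710624245654808 ((645.995849609375, 51.741416931152344), (91.40191650390625, 49.98137664794922), 7.210197925567627)
stand 11703 0.02746421531633912 ((582.0194702148438, 43.698089599609375), (260.88946533203125, 340.2309265136719), 7.07288932800293) [[ 432.  196.]
 [ 474. -141.]
 [ 732. -109.]
 [ 691.  229.]]
17 0.05589539403282112
block 611 0.05669524259248307 ((645.6422119140625, 48.45384979248047), (90.91775512695312, 52.51823043823242), 8.33491039276123)
stand 9805 0.027328405718069337 ((580.9503173828125, 40.73329162597656), (260.2254333496094, 343.3061218261719), 7.0749592781066895) [[ 431.  195.]
 [ 473. -146.]
 [ 731. -114.]
 [ 689.  227.]]
```

View pics/c1.png

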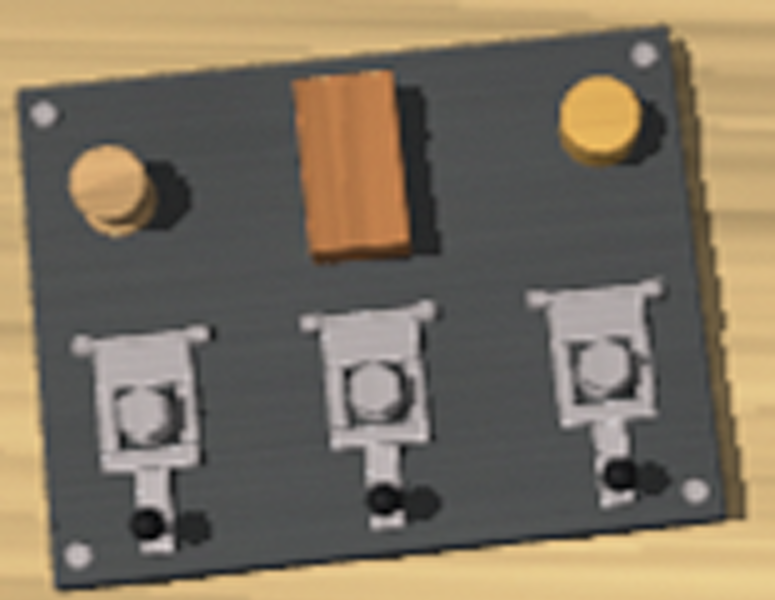

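View pics/c2.png

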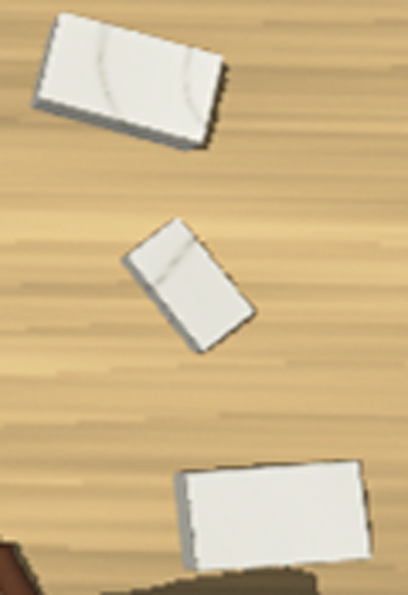

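View pics/c3.png

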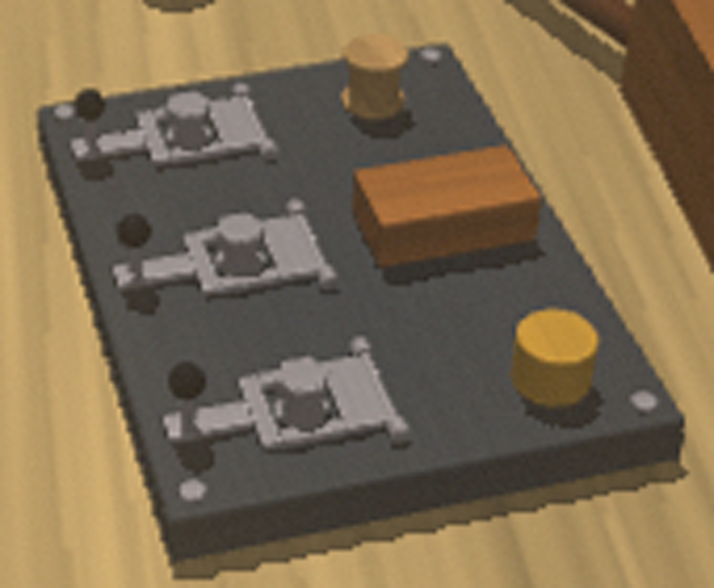

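```bash
cat >> h.py <<'E'
from scipy.spatial.transform import Rotation as Ro
def plan(s,grasp,yawy,nb=True):
    """shift (mm) & turn (deg) in tool axes to bring grasp point to `grasp`, tool pointing down, tool y axis at world angle yawy deg (mod 180)"""
    R=Ro.from_rotvec(s["tool_rot"]);M=R.as_matrix();best=None
    for a in (yawy,yawy+180):
        a=np.radians(a);y=np.array([np.cos(a),np.sin(a),0]);z=np.array([0,0,-1.]);x=np.cross(y,z)
        T=np.stack([x,y,z],1);rv=(R.inv()*Ro.from_matrix(T)).as_rotvec(degrees=True)
        if best is None or np.linalg.norm(rv)<np.linalg.norm(best[1]):
            best=(M.T@(np.array(grasp)+[0,0,.18]-s["tool_pos"])*1000,rv)
    return best[0].round(1),best[1].round(2)
def show(s):
    R=Ro.from_rotvec(s["tool_rot"]).as_matrix()
    print("t%.2f"%s["t"],"grasp",((s["tool_pos"]+R[:,2]*.18)*1000).round(1),"yaw_y",np.degrees(np.arctan2(R[1,1],R[0,1])).round(2),"zax",R[:,2].round(4),"F",np.round(s["contact_force"],2),"w",round(s["grip_width"]*1000,1),"q",np.round(s["joints"],2))
TH=np.radians(7.07)
E
python3 - <<'E'
from h import *
from bench import read_state
s=read_state();show(s)
O=np.array([581.5,42.2])-50*np.array([np.cos(TH),np.sin(TH)])
Rm=np.array([[np.cos(TH),-np.sin(TH)],[np.sin(TH),np.cos(TH)]])
print("O",O)
for n,cs in(("top",{'spool':(247,187),'weight':(345,174),'km':(302,249),'kl':(255,254),'kr':(349,244),'bm':(300,228)}),):
    w=cloud(np.load(n+"0.npz"))
    for k,(u,v) in cs.items():
        print(k,w[v,u].round(4),((w[v,u,:2]*1000-O)@Rm).round(1))
print(plan(s,[.5045,-.3853,.15],128.24))
print(plan(s,[.5045,-.3853,.022],128.24))
print(Rm@[115,0]+O,[ (Rm@[0,y]+O).round(1) for y in(115,0,-115)])
E
```

```text
t0.10 grasp [ 137.5 -532.3  224.1] yaw_y -75.51 zax [-2.e-04  1.e-03 -1.e+00] F [ 1.15 -0.26 -0.02] w 93.9 q [-1.38  0.3   1.52 -0.    1.32 -0.07]
O [531.88017403  36.0459062 ]
spool [0.6276 0.1676 0.0643] [111.2 118.7]
weight [ 0.6671 -0.0744  0.0606] [ 120.6 -126.3]
km [0.4753 0.0276 0.0709] [-57.2  -1.4]
kl [0.4615 0.1405 0.0673] [-57.  112.4]
kr [ 0.49   -0.0858  0.0675] [ -56.6 -115.8]
bm [0.5292 0.0346 0.0541] [-2.8 -1.1]
(array([392.1, -50.7,  74.2]), array([-6.000e-02, -1.000e-02, -2.375e+01]))
(array([392.1, -50.5, 202.2]), array([-6.000e-02, -1.000e-02, -2.375e+01]))
[646.00577376  50.20032194] [array([517.7, 150.2]), array([531.9,  36. ]), array([546. , -78.1])]
```

>>> {"method": "send_rows", "body": {
  "plan": [
    [1,[40,-5,5],[0,0,-3]],
    [1,[80,-10,12],[0,0,-6]],
    [1,[120,-15,20],[0,0,-9]],
    [1,[160,-20,30],[0,0,-12]],
    [1,[200,-26,40],[0,0,-15]],
    [1,[240,-31,50],[0,0,-18]],
    [1,[280,-36,60],[0,0,-21]],
    [1,[320,-41,70],[0,0,-23.75]]
  ]
}}

```text
t: 0.77
tool_pos: [0.4388, -0.4115, 0.3335]
tool_rot: [-2.966, -1.032, 0.0]
contact_force: [0.0, -0.5, 0.6]
grip_width: 0.0938
```

Run:
```python
from h import *
from bench import read_state
s=read_state();show(s)
print(plan(s,[.5045,-.3853,.1],128.24))
```

```text
t0.77 grasp [ 438.7 -411.3  153.5] yaw_y -51.61 zax [-5.0e-04  1.3e-03 -1.0e+00] F [ 0.02 -0.46  0.58] w 93.8 q [-0.81  0.48  1.45  0.    1.22  0.09]
(array([67.7, 20.3, 53.5]), array([-0.08, -0.02,  0.15]))
```

>>> {"method": "send_rows", "body": {
  "plan": [
    [1,[25,7,10],[0,0,0]],
    [1,[50,15,25],[0,0,0.1]],
    [1,[67.7,20.3,45],[0,0,0.1]],
    [1,[67.7,20.3,53.5],[0,0,0.15]],
    [1,[67.7,20.3,53.5],[0,0,0.15]],
    [1,[67.7,20.3,53.5],[0,0,0.15]],
    [1,[67.7,20.3,53.5],[0,0,0.15]],
    [1,[67.7,20.3,53.5],[0,0,0.15]]
  ]
}}

```text
t: 1.43
tool_pos: [0.5038, -0.386, 0.2813]
tool_rot: [2.969, 1.027, 0.001]
contact_force: [0.3, -0.8, -0.1]
grip_width: 0.094
```

Run:
```python
from h import *
from bench import read_state,vision
s=read_state();show(s)
print(plan(s,[.5045,-.3853,.022],128.24))
ims=[]
for n in("side","top"):
    c=vision.read_camera(n);R=Ro.from_rotvec(s["tool_rot"]).as_matrix()
    im=c["pixels"][:,:,::-1].copy()
    # tips predicted
    for e in (-.047,.047):
        X=s["tool_pos"]+R@[0,e,.199]
        u=proj(c,X)[0];cv2.circle(im,tuple(int(round(8*a)) for a in u),12,(0,0,255),-1,shift=3);print(n,u)
    x,y=map(int,proj(c,s["tool_pos"]+R@[0,0,.199])[0]);x=min(max(x,80),560);y=min(max(y,60),420)
    ims.append(cv2.resize(im[y-60:y+60,x-80:x+80],None,fx=5,fy=5,interpolation=cv2.INTER_CUBIC))
    cv2.imwrite(f"pics/{n}1.png",ims[-1])
```

```text
t1.43 grasp [ 503.9 -386.   101.3] yaw_y -51.83 zax [ 8.e-04  1.e-04 -1.e+00] F [ 0.3  -0.78 -0.14] w 94.0 q [-0.71  0.6   1.38  0.    1.16  0.19]
(array([ 0.9, -0.2, 79.3]), array([ 0.02, -0.04, -0.07]))
side [329.9819892  367.59449272]
side [378.70255462 409.60918077]
top [459.14618287 251.52314464]
top [488.96681293 228.18264877]
```

View pics/side1.png

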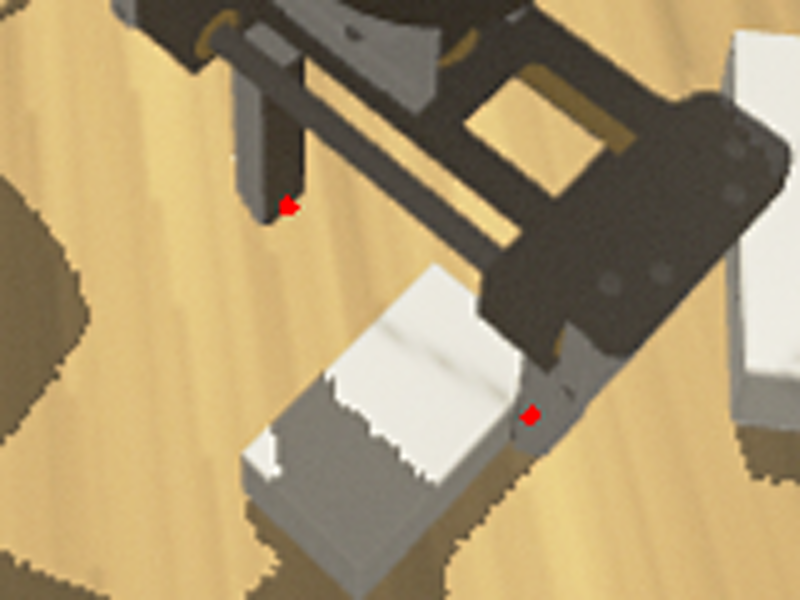

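View pics/top1.png

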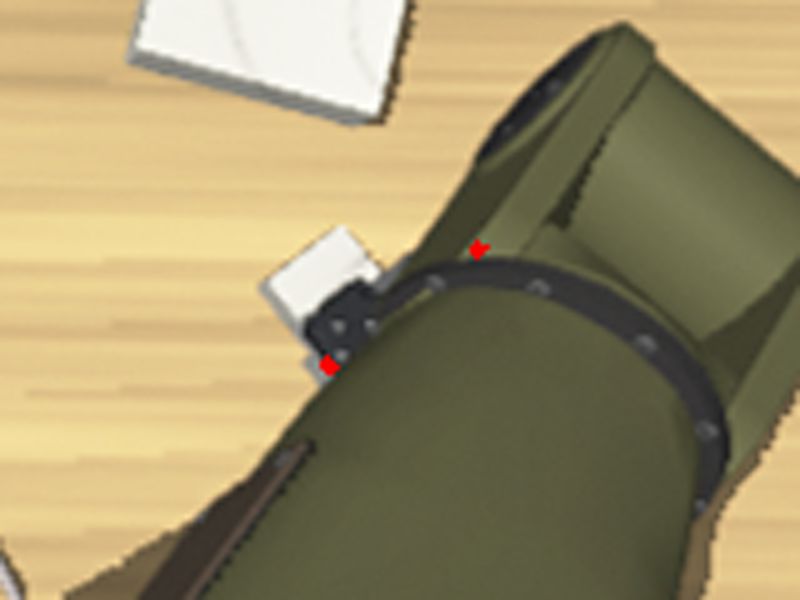

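The side view shows the open fingers straddling the small slab; the predicted tips at crop pixels (288,206) and (530,415) match the real ones. Going down now.

>>> {"method": "send_rows", "body": {
  "plan": [
    [1,[0.9,0,15],[0,0,0]],
    [1,[0.9,0,30],[0,0,0]],
    [1,[0.9,-0.2,45],[0,0,0]],
    [1,[0.9,-0.2,60],[0,0,0]],
    [1,[0.9,-0.2,70],[0,0,0]],
    [1,[0.9,-0.2,76],[0,0,0]],
    [1,[0.9,-0.2,78],[0,0,0]],
    [1,[0.9,-0.2,78],[0,0,0]]
  ]
}}

```text
t: 2.2
tool_pos: [0.5046, -0.3852, 0.2032]
tool_rot: [-2.969, -1.027, -0.001]
contact_force: [-0.1, -0.0, 1.0]
grip_width: 0.0941
```

>>> {"method": "send_rows", "body": {
  "plan": [
    [0.3,[0,0,0],[0,0,0]],
    [0.3,[0,0,0],[0,0,0]],
    [0.3,[0,0,0],[0,0,0]],
    [0.3,[0,0,0],[0,0,0]],
    [0.3,[0,0,0],[0,0,0]],
    [0.3,[0,0,0],[0,0,0]],
    [0.3,[0,0,0],[0,0,0]],
    [0.3,[0,0,0],[0,0,0]]
  ]
}}

```text
t: 2.87
tool_pos: [0.5046, -0.3852, 0.2032]
tool_rot: [2.969, 1.027, 0.001]
contact_force: [-0.7, -1.2, 1.3]
grip_width: 0.0498
```

Run:
```python
from h import *
from bench import read_state,vision
s=read_state();show(s)
c=vision.read_camera("side")
cv2.imwrite("pics/side2.png",cv2.resize(c["pixels"][340:460,270:430,::-1],None,fx=5,fy=5,interpolation=cv2.INTER_CUBIC))
```

```text
t2.87 grasp [ 504.7 -385.2   23.2] yaw_y -51.82 zax [ 7.e-04  2.e-04 -1.e+00] F [-0.66 -1.25  1.25] w 49.8 q [-0.71  0.7   1.42  0.    1.02  0.19]
```

View pics/side2.png

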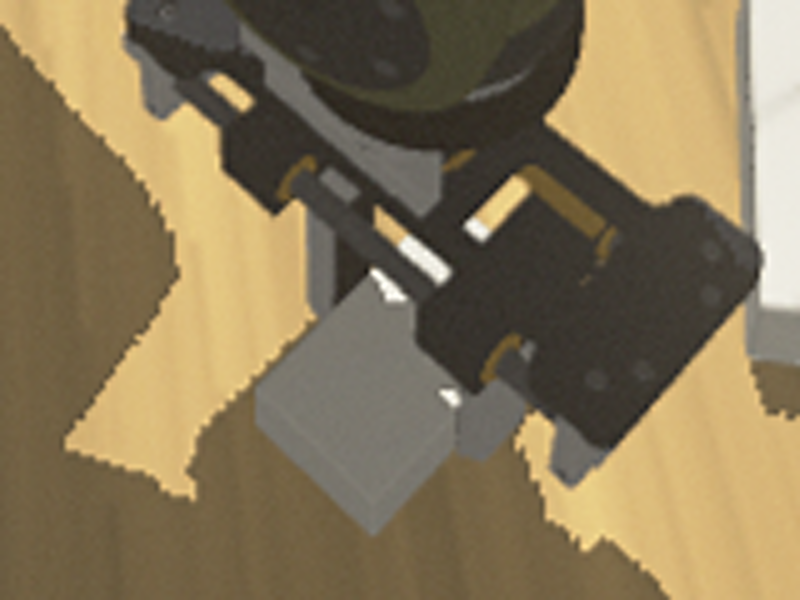

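Slab gripped (width 49.8 mm, as expected). Lifting.

>>> {"method": "send_rows", "body": {
  "plan": [
    [0.3,[0,0,-10],[0,0,0]],
    [0.3,[0,0,-30],[0,0,0]],
    [0.3,[0,0,-55],[0,0,0]],
    [0.3,[0,0,-80],[0,0,0]],
    [0.3,[0,0,-105],[0,0,0]],
    [0.3,[0,0,-120],[0,0,0]],
    [0.3,[0,0,-127],[0,0,0]],
    [0.3,[0,0,-127],[0,0,0]]
  ]
}}

```text
t: 3.58
tool_pos: [0.5045, -0.3852, 0.332]
tool_rot: [2.967, 1.027, 0.003]
contact_force: [-0.5, -0.1, -2.5]
grip_width: 0.0499
```

Run:
```python
from h import *
from bench import read_state
s=read_state();show(s)
print(plan(s,[.646,.0502,.15],97.07))
print(plan(s,[.56,-.17,.15],110))
```

```text
t3.58 grasp [ 504.9 -385.5  152. ] yaw_y -51.82 zax [ 0.0026 -0.0013 -1.    ] F [-0.47 -0.14 -2.55] w 49.9 q [-0.71  0.55  1.34  0.    1.25  0.19]
(array([ 380.4, -254.8,    1.8]), array([ 0.13, -0.11, 31.11]))
(array([ 176.7, -134.9,    1.9]), array([ 0.14, -0.09, 18.18]))
```

>>> {"method": "send_rows", "body": {
  "plan": [
    [0.3,[15,-10,0],[0,0,1]],
    [0.3,[40,-27,0],[0,0,3]],
    [0.3,[67,-45,0],[0,0,5]],
    [0.3,[95,-64,0],[0,0,7.5]],
    [0.3,[122,-82,0],[0,0,10]],
    [0.3,[150,-100,0],[0,0,12]],
    [0.3,[175,-117,0],[0,0,14]],
    [0.3,[200,-134,0],[0,0,16]]
  ]
}}

```text
t: 4.25
tool_pos: [0.579, -0.1546, 0.3304]
tool_rot: [3.083, 0.602, 0.0]
contact_force: [-0.3, -0.6, -3.2]
grip_width: 0.0497
```

Run:
```python
from h import *
from bench import read_state
s=read_state();show(s)
print(plan(s,[.646,.0502,.13],97.07))
```

```text
t4.25 grasp [ 579.1 -154.7  150.4] yaw_y -67.91 zax [ 3.e-04 -6.e-04 -1.e+00] F [-0.28 -0.62 -3.2 ] w 49.7 q [-0.32  0.48  1.46 -0.    1.21  0.86]
(array([ 139.1, -164.6,   20.3]), array([ 4.000e-02, -1.000e-02,  1.502e+01]))
```

>>> {"method": "send_rows", "body": {
  "plan": [
    [0.3,[22,-26,3],[0,0,2]],
    [0.3,[44,-52,6],[0,0,5]],
    [0.3,[66,-78,9],[0,0,7]],
    [0.3,[88,-104,12],[0,0,10]],
    [0.3,[110,-130,15],[0,0,12]],
    [0.3,[129,-153,18],[0,0,14]],
    [0.3,[139.1,-164.6,20],[0,0,15]],
    [0.3,[139.1,-164.6,20],[0,0,15]]
  ]
}}

```text
t: 4.92
tool_pos: [0.6461, 0.0534, 0.3079]
tool_rot: [3.135, 0.198, -0.004]
contact_force: [-0.1, -0.0, -2.7]
grip_width: 0.05
```

Run:
```python
from h import *
from bench import read_state,vision
s=read_state();show(s)
print(plan(s,[.646,.0502,.082],97.07))
for n in("side","top"):
    c=vision.read_camera(n);np.savez(n+"3.npz",**c)
    cv2.imwrite(f"pics/{n}3.png",c["pixels"][:,:,::-1])
```

```text
t4.92 grasp [645.6  53.3 127.9] yaw_y -82.78 zax [-2.8e-03 -2.0e-04 -1.0e+00] F [-0.11 -0.01 -2.65] w 50.0 q [ 0.03  0.6   1.32 -0.    1.23  1.47]
(array([-0.4,  3.1, 45.9]), array([-0.01,  0.16,  0.15]))
```

View pics/side3.png

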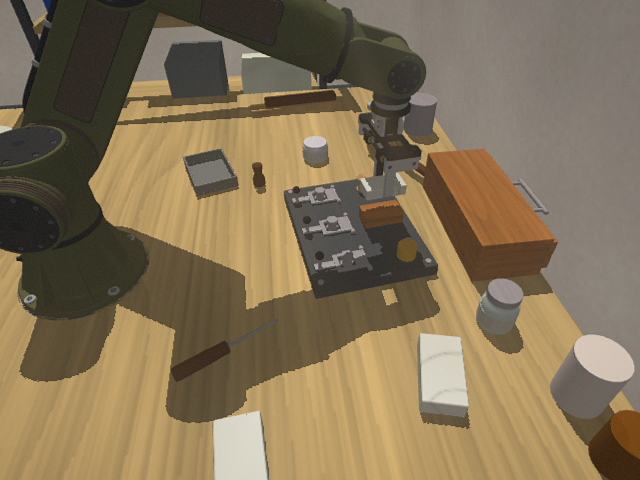

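View pics/top3.png

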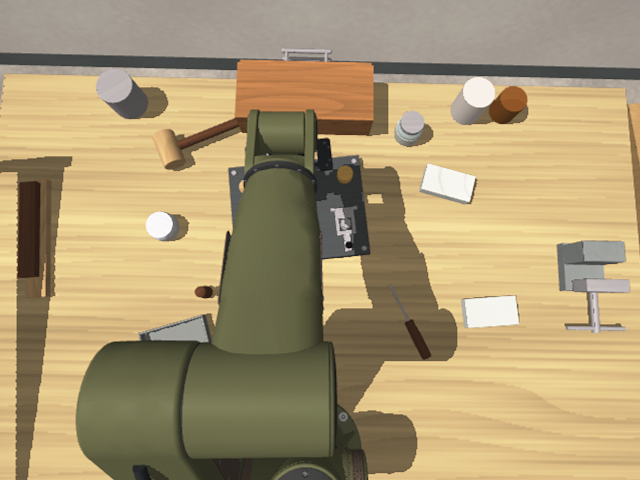

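>>> {"method": "send_rows", "body": {
  "plan": [
    [0.3,[-0.4,3.1,8],[0,0.16,0.15]],
    [0.3,[-0.4,3.1,18],[0,0.16,0.15]],
    [0.3,[-0.4,3.1,28],[0,0.16,0.15]],
    [0.3,[-0.4,3.1,36],[0,0.16,0.15]],
    [0.3,[-0.4,3.1,39],[0,0.16,0.15]],
    [0.3,[-0.4,3.1,39],[0,0.16,0.15]],
    [0.3,[-0.4,3.1,39],[0,0.16,0.15]],
    [0.3,[-0.4,3.1,39],[0,0.16,0.15]]
  ]
}}

```text
t: 5.68
tool_pos: [0.6458, 0.0472, 0.2703]
tool_rot: [3.135, 0.192, 0.002]
contact_force: [0.4, -0.4, -2.8]
grip_width: 0.0499
```

Run:
```python
from h import *
from bench import read_state,vision
s=read_state();show(s)
print(plan(s,[.646,.0502,.081],97.07))
c=vision.read_camera("side");np.savez("side4.npz",**c)
cv2.imwrite("pics/side4.png",cv2.resize(c["pixels"][150:250,320:440,::-1],None,fx=6,fy=6,interpolation=cv2.INTER_CUBIC))
```

```text
t5.68 grasp [646.1  47.1  90.3] yaw_y -82.98 zax [ 1.6e-03 -5.0e-04 -1.0e+00] F [ 0.37 -0.38 -2.82] w 49.9 q [ 0.02  0.64  1.35 -0.    1.15  1.46]
(array([ 0.5, -3. ,  9.3]), array([ 0.04, -0.09, -0.05]))
```

View pics/side4.png

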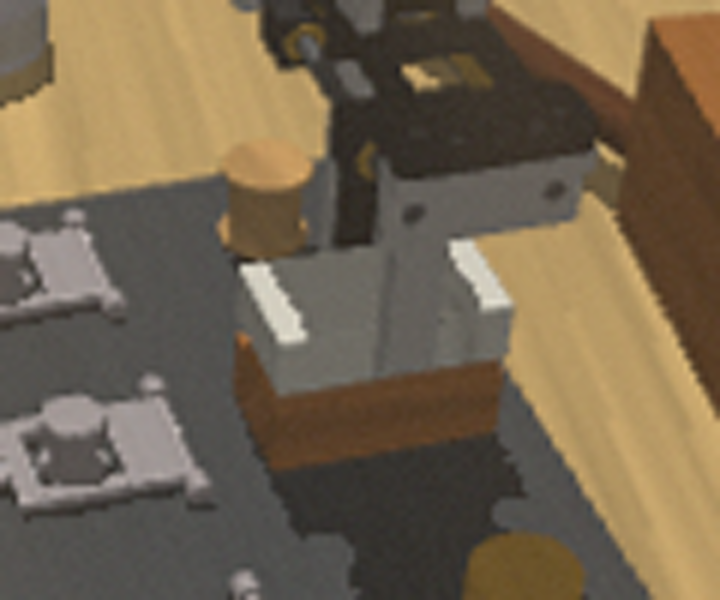

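>>> {"method": "send_rows", "body": {
  "plan": [
    [0.3,[0.5,-1.5,1],[0,0,0]],
    [0.3,[0.5,-3,3],[0,0,0]],
    [0.3,[0.5,-3,5],[0,0,0]],
    [0.3,[0.5,-3,6],[0,0,0]],
    [0.3,[0.5,-3,6],[0,0,0]],
    [0.3,[0.5,-3,6],[0,0,0]],
    [0.3,[0.5,-3,6],[0,0,0]],
    [0.3,[0.5,-3,6],[0,0,0]]
  ]
}}

```text
t: 6.4
tool_pos: [0.646, 0.0502, 0.2645]
tool_rot: [3.135, 0.192, 0.003]
contact_force: [-0.3, 0.6, -2.7]
grip_width: 0.0497
```

Run:
```python
from h import *
from bench import read_state,vision
s=read_state();show(s)
print(plan(s,[.646,.0502,.081],97.07))
c=vision.read_camera("side");np.savez("side5.npz",**c)
cv2.imwrite("pics/side5.png",cv2.resize(c["pixels"][175:245,345:425,::-1],None,fx=8,fy=8,interpolation=cv2.INTER_CUBIC))
c0=np.load("side0.npz")
cv2.imwrite("pics/side5b.png",cv2.resize(c0["pixels"][175:245,345:425,::-1],None,fx=8,fy=8,interpolation=cv2.INTER_CUBIC))
R=Ro.from_rotvec(s["tool_rot"]).as_matrix();g=s["tool_pos"]+.18*R[:,2]
def box(cx,cy,th,z):
    return [[cx+a*.045*np.cos(th)-b*.025*np.sin(th),cy+a*.045*np.sin(th)+b*.025*np.cos(th),z] for a,b in((-1,-1),(1,-1),(1,1),(-1,1))]
zb=g[2]-.0232
f=lambda q:((q-[345,175]+.5)*8-.5).round(0).tolist()
th=np.arctan2(R[1,1],R[0,1])+np.pi/2
print("slab bot",f(proj(c,box(g[0],g[1],th,zb)))," top",f(proj(c,box(g[0],g[1],th,zb+.025))))
print("block top",f(proj(c,box(.646,.0502,TH,.058))))
```

```text
t6.40 grasp [646.3  50.1  84.5] yaw_y -82.98 zax [ 1.8e-03 -5.0e-04 -1.0e+00] F [-0.25  0.56 -2.67] w 49.7 q [ 0.02  0.65  1.35 -0.    1.14  1.47]
(array([0. , 0. , 3.5]), array([ 0.04, -0.1 , -0.05]))
slab bot [[169.0, 336.0], [477.0, 282.0], [411.0, 178.0], [113.0, 228.0]]  top [[174.0, 264.0], [487.0, 211.0], [420.0, 107.0], [117.0, 157.0]]
block top [[167.0, 345.0], [475.0, 291.0], [409.0, 187.0], [111.0, 237.0]]
```

View pics/side5.png

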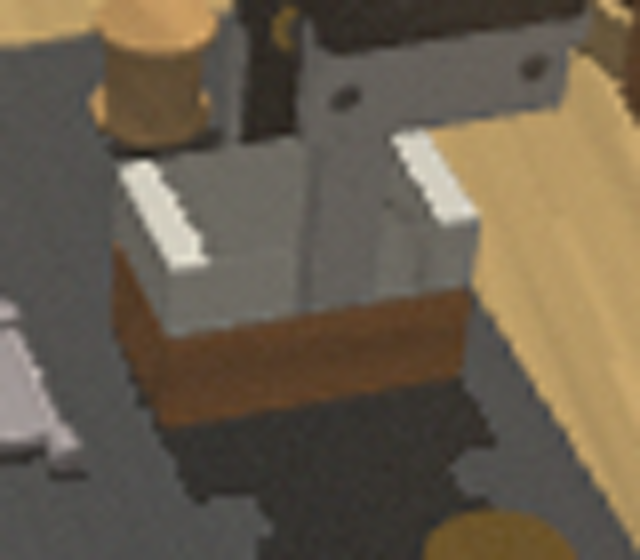

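View pics/side5b.png

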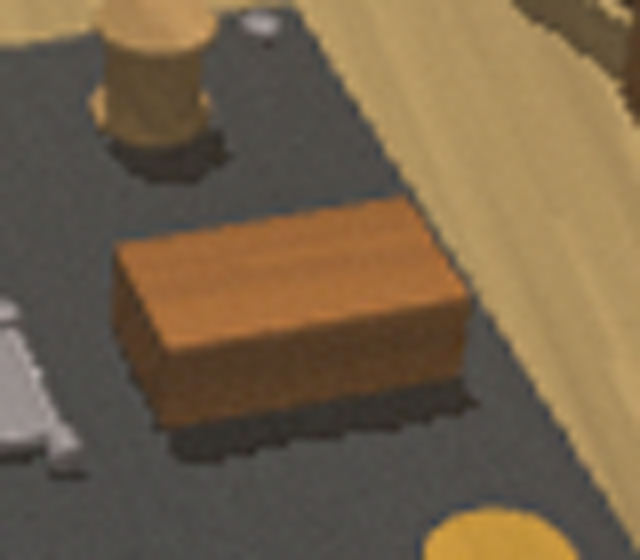

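The slab sits just above the block: its bottom corners at (165,336) and (472,288) line up with the block-top corners at (167,352) and (468,297) to about 1 mm. Lowering and releasing.

>>> {"method": "send_rows", "body": {
  "plan": [
    [0.3,[0,0,1],[0,-0.1,0]],
    [0.3,[0,0,2],[0,-0.1,0]],
    [0.3,[0,0,3],[0,-0.1,0]],
    [0.3,[0,0,3.5],[0,-0.1,0]],
    [0.3,[0,0,4],[0,-0.1,0]],
    [0.3,[0,0,4],[0,-0.1,0]],
    [0.3,[0,0,4],[0,-0.1,0]],
    [0.3,[0,0,4],[0,-0.1,0]]
  ]
}}

```text
t: 7.12
tool_pos: [0.6459, 0.0502, 0.2613]
tool_rot: [3.135, 0.192, 0.001]
contact_force: [-4.6, -1.1, 4.7]
grip_width: 0.0498
```

>>> {"method": "send_rows", "body": {
  "plan": [
    [0.8,[0,0,0],[0,0,0]],
    [0.8,[0,0,0],[0,0,0]],
    [0.8,[0,0,0],[0,0,0]],
    [0.8,[0,0,0],[0,0,0]],
    [0.8,[0,0,0],[0,0,0]],
    [0.8,[0,0,-8],[0,0,0]],
    [0.8,[0,0,-25],[0,0,0]],
    [0.8,[0,0,-50],[0,0,0]]
  ]
}}

```text
t: 7.78
tool_pos: [0.6457, 0.0502, 0.3104]
tool_rot: [3.135, 0.192, -0.005]
contact_force: [-0.2, 0.7, 1.2]
grip_width: 0.0751
```

Run:
```python
from h import *
from bench import read_state,vision
s=read_state();show(s)
O=np.array([.5319,.036])
for y in(115,0,-115):
  B=O+np.array([-np.sin(TH),np.cos(TH)])*y/1000
  print(y,plan(s,[*B,.12],97.07))
c=vision.read_camera("side");np.savez("side6.npz",**c)
cv2.imwrite("pics/side6.png",cv2.resize(c["pixels"][175:245,345:425,::-1],None,fx=8,fy=8,interpolation=cv2.INTER_CUBIC))
```

```text
t7.78 grasp [645.2  50.1 130.4] yaw_y -82.98 zax [-3.e-03 -8.e-04 -1.e+00] F [-0.23  0.7   1.19] w 75.1 q [ 0.02  0.6   1.32 -0.    1.23  1.47]
115 (array([-114.7, -114.8,   10.7]), array([ 0.02,  0.18, -0.05]))
0 (array([-114.6,    0.2,   10.8]), array([ 0.02,  0.18, -0.05]))
-115 (array([-114.5,  115.2,   10.8]), array([ 0.02,  0.18, -0.05]))
```

View pics/side6.png

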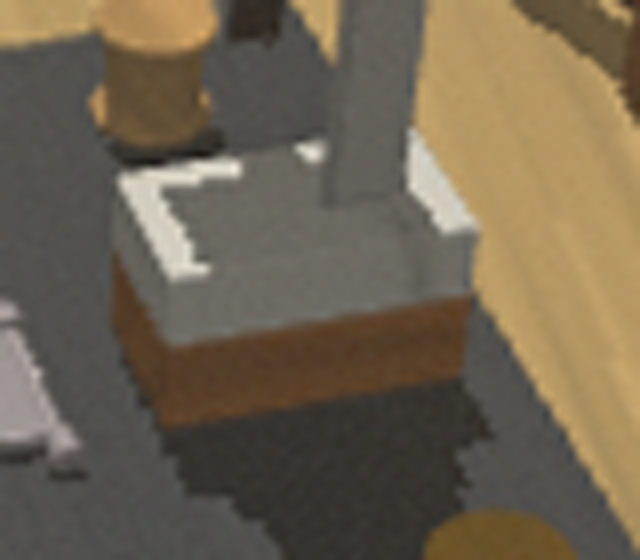

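The slab lies flush: corners at (168,345) and (472,297) match the block's. Closing the fingers and moving over the middle bolt.

>>> {"method": "send_rows", "body": {
  "plan": [
    [0,[-10,0,-5],[0,0,0]],
    [0,[-30,0,-5],[0,0,0]],
    [0,[-55,0,-5],[0,0,0]],
    [0,[-80,0,0],[0,0.18,0]],
    [0,[-100,0,8],[0,0.18,0]],
    [0,[-114.6,0.2,20],[0,0.18,0]],
    [0,[-114.6,0.2,30],[0,0.18,0]],
    [0,[-114.6,0.2,30],[0,0.18,0]]
  ]
}}

```text
t: 8.5
tool_pos: [0.5327, 0.036, 0.2857]
tool_rot: [3.135, 0.192, 0.012]
contact_force: [0.2, 0.1, -0.5]
grip_width: 0.0253
```

>>> {"method": "send_rows", "body": {
  "plan": [
    [0,[0,0,3],[0,0,0]],
    [0,[0,0,8],[0,0,0]],
    [0,[0,0,12],[0,0,0]],
    [0,[0,0,15],[0,0,0]],
    [0,[0,0,17],[0,0,0]],
    [0,[0,0,18],[0,0,0]],
    [0,[0,0,18],[0,0,0]],
    [0,[0,0,18],[0,0,0]]
  ]
}}

```text
t: 9.17
tool_pos: [0.5329, 0.036, 0.2678]
tool_rot: [3.135, 0.192, 0.012]
contact_force: [-0.3, 0.6, 0.0]
grip_width: 0.0004
```

Run:
```python
from h import *
from bench import read_state,vision
s=read_state();show(s)
O=np.array([.5319,.036])
print(plan(s,[*O,.071],97.07))
c=vision.read_camera("side")
cv2.imwrite("pics/side7.png",cv2.resize(c["pixels"][175:275,275:395,::-1],None,fx=6,fy=6,interpolation=cv2.INTER_CUBIC))
```

```text
t9.17 grasp [534.3  36.   87.8] yaw_y -82.99 zax [ 7.6e-03 -2.0e-04 -1.0e+00] F [-0.25  0.62  0.04] w 0.4 q [-0.    0.42  1.7  -0.    1.01  1.45]
(array([-1.2, -0.1, 16.8]), array([ 0.06, -0.43, -0.06]))
```

View pics/side7.png

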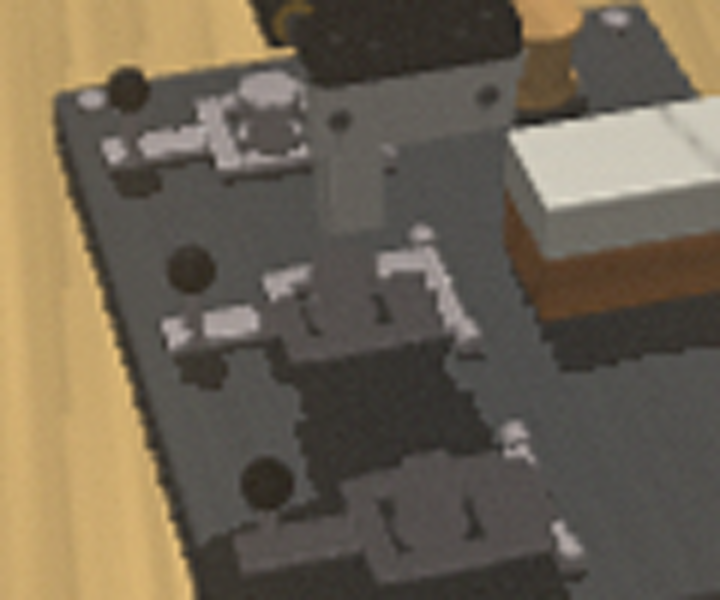

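>>> {"method": "send_rows", "body": {
  "plan": [
    [0,[-1.2,0,5],[0,-0.4,0]],
    [0,[-1.2,0,10],[0,-0.4,0]],
    [0,[-1.2,0,13],[0,-0.4,0]],
    [0,[-1.2,0,15],[0,-0.4,0]],
    [0,[-1.2,0,16.5],[0,-0.4,0]],
    [0,[-1.2,0,18],[0,-0.4,0]],
    [0,[-1.2,0,18],[0,-0.4,0]],
    [0,[-1.2,0,18],[0,-0.4,0]]
  ]
}}

```text
t: 9.88
tool_pos: [0.5319, 0.0359, 0.2499]
tool_rot: [3.135, 0.192, 0.001]
contact_force: [0.0, -0.1, -0.4]
grip_width: 0.0008
```

Run:
```python
from h import *
from bench import read_state
s=read_state();show(s)
```

```text
t9.88 grasp [532.1  35.7  69.9] yaw_y -82.99 zax [ 0.001 -0.001 -1.   ] F [ 0.01 -0.12 -0.38] w 0.8 q [-0.    0.44  1.72 -0.    0.98  1.45]
```

>>> {"method": "send_rows", "body": {
  "plan": [
    [0,[0,0,0.5],[0,0,0]],
    [0,[0,0,1],[0,0,0]],
    [0,[0,0,1.5],[0,0,0]],
    [0,[0,0,2],[0,0,0]],
    [0,[0,0,2],[0,0,0]],
    [0,[0,0,2],[0,0,0]],
    [0,[0,0,2],[0,0,0]],
    [0,[0,0,2],[0,0,0]]
  ]
}}

```text
t: 10.55
tool_pos: [0.532, 0.0359, 0.2479]
tool_rot: [3.135, 0.192, 0.002]
contact_force: [0.9, -0.8, 1.1]
grip_width: 0.0001
```

Run:
```python
from h import *
from bench import read_state
s=read_state();show(s)
```

```text
t10.55 grasp [532.2  35.7  67.9] yaw_y -82.99 zax [ 0.0012 -0.001  -1.    ] F [ 0.9  -0.81  1.1 ] w 0.1 q [-0.    0.45  1.72 -0.    0.98  1.45]
```

>>> {"method": "send_rows", "body": {
  "plan": [
    [0,[0,0,0.5],[0,0,0]],
    [0,[0,0,1],[0,0,0]],
    [0,[0,0,1.5],[0,0,0]],
    [0,[0,0,2],[0,0,0]],
    [0,[0,0,2.5],[0,0,0]],
    [0,[0,0,3],[0,0,0]],
    [0,[0,0,3],[0,0,0]],
    [0,[0,0,3],[0,0,0]]
  ]
}}

```text
t: 11.22
tool_pos: [0.532, 0.0359, 0.2454]
tool_rot: [3.135, 0.192, 0.002]
contact_force: [-3.0, 0.8, 7.9]
grip_width: 0.0001
```

Run:
```python
from h import *
from bench import read_state,vision
s=read_state();show(s)
c=vision.read_camera("side")
cv2.imwrite("pics/side8.png",cv2.resize(c["pixels"][175:275,275:395,::-1],None,fx=6,fy=6,interpolation=cv2.INTER_CUBIC))
```

```text
t11.22 grasp [532.3  35.7  65.4] yaw_y -82.98 zax [ 0.0015 -0.001  -1.    ] F [-3.05  0.77  7.86] w 0.1 q [-0.    0.45  1.72 -0.    0.97  1.45]
```

View pics/side8.png

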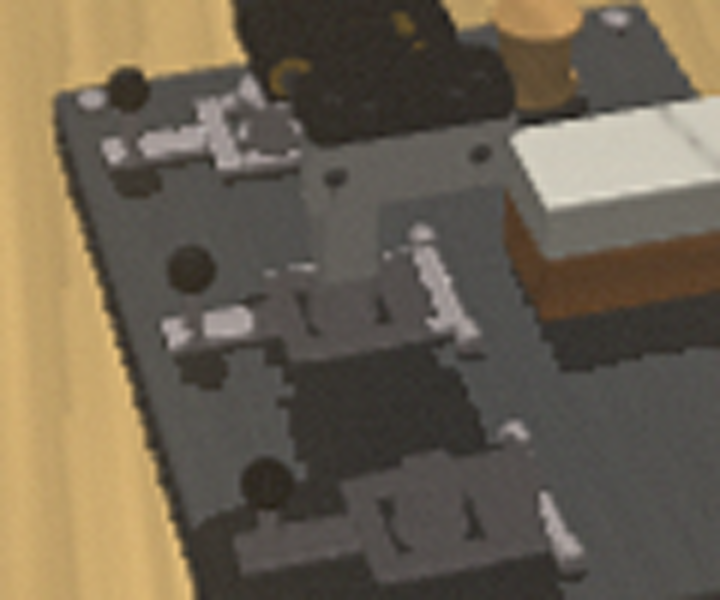

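The push reached the tip at about 46.4 mm with 7.9 N, around 5.6 mm below nominal. That suggests the middle bolt sank to its stop. I'll lift and measure the head heights.

>>> {"method": "send_rows", "body": {
  "plan": [
    [0,[0,0,-10],[0,0,0]],
    [0,[0,0,-25],[0,0,0]],
    [0,[0,0,-45],[0,0,0]],
    [0,[0,0,-60],[0,0,0]],
    [0,[-20,-20,-65],[0,0,0]],
    [0,[-30,-50,-65],[0,0,0]],
    [0,[-30,-80,-65],[0,0,0]],
    [0,[-30,-110,-65],[0,0,0]]
  ]
}}

```text
t: 11.93
tool_pos: [0.4879, 0.1424, 0.311]
tool_rot: [3.135, 0.191, 0.003]
contact_force: [0.2, -0.2, -0.1]
grip_width: 0.0006
```

Run:
```python
from h import *
from bench import read_state,vision
s=read_state();show(s)
O=np.array([.532,.036])
c=vision.read_camera("side");np.savez("side9.npz",**c)
cv2.imwrite("pics/side9.png",cv2.resize(c["pixels"][175:275,275:395,::-1],None,fx=6,fy=6,interpolation=cv2.INTER_CUBIC))
c0=np.load("side0.npz")
for cc in(c0,c):
  w=cloud(cc)
  for y in(115,0,-115):
    B=O+np.array([-np.sin(TH),np.cos(TH)])*y/1000
    m=np.hypot(w[...,0]-B[0],w[...,1]-B[1]+.0015)<.009
    z=w[...,2][m];z=z[z>.041];print(y,len(z),np.median(z).round(4) if len(z) else None, np.percentile(z,80).round(4) if len(z) else None)
print(plan(s,[*O,.12],97.07))
for y in(115,-115):
  B=O+np.array([-np.sin(TH),np.cos(TH)])*y/1000
  print(y,plan(s,[*B,.12],97.07))
```

```text
t11.93 grasp [488.3 142.2 131. ] yaw_y -83.03 zax [ 0.002 -0.001 -1.   ] F [ 0.2  -0.17 -0.09] w 0.6 q [ 0.21  0.31  1.74 -0.    1.09  1.66]
115 27 0.0512 0.0521
0 36 0.051 0.0519
-115 44 0.051 0.0521
115 36 0.0518 0.2329
0 31 0.0451 0.0457
-115 48 0.0511 0.0518
(array([ 30.8, 110.9,  11.2]), array([ 0.07, -0.11, -0.1 ]))
115 (array([30.6, -4.1, 11.1]), array([ 0.07, -0.11, -0.1 ]))
-115 (array([ 31. , 225.9,  11.4]), array([ 0.07, -0.11, -0.1 ]))
```

View pics/side9.png

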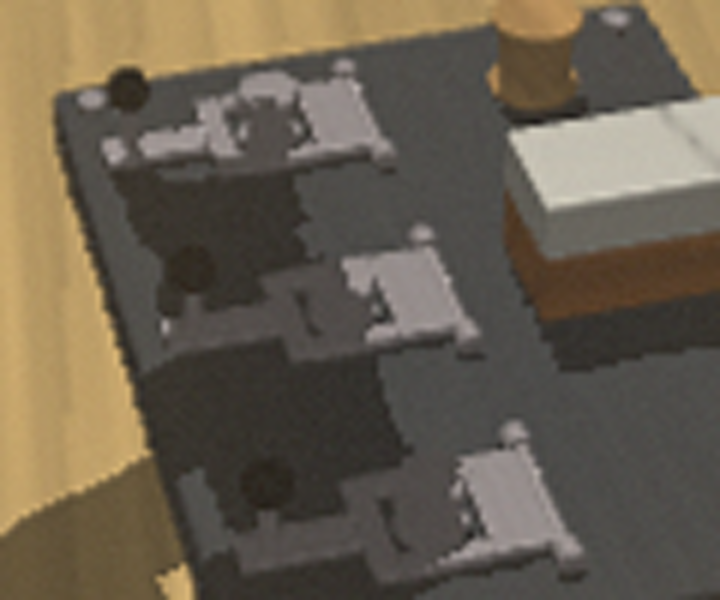

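The middle bolt head dropped from 51 mm to 45 mm, while left and right still read about 51 mm. The middle one is loose. I'll still lightly tap the other two, as the task asks.

>>> {"method": "send_rows", "body": {
  "plan": [
    [0,[15,-4,5],[0,0,0]],
    [0,[30.6,-4.1,20],[0,0,0]],
    [0,[30.6,-4.1,38],[0,0,0]],
    [0,[30.6,-4.1,50],[0,0,0]],
    [0,[30.6,-4.1,57],[0,0,0]],
    [0,[30.6,-4.1,59.5],[0,0,0]],
    [0,[30.6,-4.1,61],[0,0,0]],
    [0,[30.6,-4.1,61],[0,0,0]]
  ]
}}

```text
t: 12.65
tool_pos: [0.5171, 0.1539, 0.2512]
tool_rot: [3.135, 0.194, 0.001]
contact_force: [-4.9, -1.1, 5.8]
grip_width: 0.0005
```

Run:
```python
from h import *
from bench import read_state
s=read_state();show(s)
```

```text
t12.65 grasp [517.3 153.9  71.2] yaw_y -82.9 zax [ 8.e-04 -2.e-04 -1.e+00] F [-4.87 -1.08  5.76] w 0.5 q [ 0.22  0.46  1.7  -0.    0.99  1.67]
```

The left bolt holds 5.8 N with the tip still at 52.2 mm, so it's tight. Next the right one.

>>> {"method": "send_rows", "body": {
  "plan": [
    [0,[0,0,-15],[0,0,0]],
    [0,[0,10,-30],[0,0,0]],
    [0,[0,50,-35],[0,0,0]],
    [0,[0,90,-35],[0,0,0]],
    [0,[0,130,-35],[0,0,0]],
    [0,[0,170,-35],[0,0,0]],
    [0,[0,205,-35],[0,0,0]],
    [0,[0,228,-30],[0,0,0]]
  ]
}}

```text
t: 13.32
tool_pos: [0.5453, -0.0755, 0.2829]
tool_rot: [3.135, 0.191, 0.005]
contact_force: [0.4, 0.9, 1.0]
grip_width: 0.0004
```

Run:
```python
from h import *
from bench import read_state
s=read_state();show(s)
O=np.array([.532,.036]);B=O-np.array([-np.sin(TH),np.cos(TH)])*.115
print(plan(s,[*B,.0705],97.07))
```

```text
t13.32 grasp [545.8 -75.6 102.9] yaw_y -83.01 zax [ 0.0033 -0.001  -1.    ] F [0.37 0.87 1.  ] w 0.4 q [-0.2   0.43  1.65 -0.    1.06  1.24]
(array([ 0.5,  2.7, 32.4]), array([ 0.08, -0.18, -0.08]))
```

>>> {"method": "send_rows", "body": {
  "plan": [
    [0,[0,0,5],[0,0,0]],
    [0,[0.3,1,14],[0,0,0]],
    [0,[0.3,1,22],[0,0,0]],
    [0,[0.3,1,27],[0,0,0]],
    [0,[0.3,1,30],[0,0,0]],
    [0,[0.3,1,32],[0,0,0]],
    [0,[0.3,1,33],[0,0,0]],
    [0,[0.3,1,33],[0,0,0]]
  ]
}}

```text
t: 13.98
tool_pos: [0.5457, -0.0755, 0.251]
tool_rot: [3.135, 0.193, 0.004]
contact_force: [-9.5, 4.1, 14.2]
grip_width: 0.0004
```

Run:
```python
from h import *
from bench import read_state
s=read_state();show(s)
```

```text
t13.98 grasp [546.2 -75.5  71. ] yaw_y -82.94 zax [ 2.6e-03 -4.0e-04 -1.0e+00] F [-9.51  4.09 14.17] w 0.4 q [-0.2   0.48  1.66  0.    1.    1.24]
```

The right bolt is tight too: 14 N at 52 mm. So the loose bolt is the middle one, and I'm moving to its knob.

>>> {"method": "send_rows", "body": {
  "plan": [
    [0,[0,0,-15],[0,0,0]],
    [0,[0,0,-35],[0,0,0]],
    [0.5,[-10,-15,-48],[0,0,0]],
    [0.5,[-25,-45,-50],[0,0,0]],
    [0.5,[-40,-75,-50],[0,0,0]],
    [0.5,[-52,-100,-50],[0,0,0]],
    [0.5,[-57,-112,-50],[0,0,0]],
    [0.5,[-57,-114,-50],[0,0,0]]
  ]
}}

```text
t: 14.65
tool_pos: [0.4742, 0.0326, 0.3011]
tool_rot: [3.135, 0.198, 0.005]
contact_force: [0.2, 0.1, -0.3]
grip_width: 0.037
```

Run:
```python
from h import *
from bench import read_state,vision
s=read_state();show(s)
O=np.array([.532,.036]);B=O-np.array([np.cos(TH),np.sin(TH)])*.057
print(B,plan(s,[*B,.063],97.07))
K=np.array([*B,.062])
for n,f in (("side","side0.npz"),("top","top0.npz")):
    c=np.load(f);print(n,proj(c,K))
    im=c["pixels"][:,:,::-1];u,v=map(int,proj(c,K)[0])
    g=c["pixels"].max(2);sub=g[v-12:v+13,u-12:u+13]
    m=(sub<42).astype(np.uint8);k,l,st,ce=cv2.connectedComponentsWithStats(m);
    for i in range(1,k):
        if st[i,4]>15: print(n,st[i],ce[i]+[u-12,v-12])
    cv2.imwrite(f"pics/k_{n}.png",cv2.resize(im[v-20:v+20,u-25:u+25],None,fx=10,fy=10,interpolation=cv2.INTER_CUBIC))
c=vision.read_camera("side")
cv2.imwrite("pics/side10.png",cv2.resize(c["pixels"][155:275,275:395,::-1],None,fx=5,fy=5,interpolation=cv2.INTER_CUBIC))
```

```text
t14.65 grasp [474.8  32.5 121.1] yaw_y -82.78 zax [ 3.e-03 -3.e-04 -1.e+00] F [ 0.22  0.07 -0.26] w 37.0 q [-0.01  0.25  1.84 -0.    1.04  1.44]
[0.4754334  0.02898433] (array([ 0.6,  3.7, 58.1]), array([ 0.04, -0.17,  0.15]))
side [[306.39900876 218.93815446]]
top [[301.58546627 249.35611638]]
top [10 10 14  7 61] [305.44262295 250.08196721]
```

View pics/side10.png

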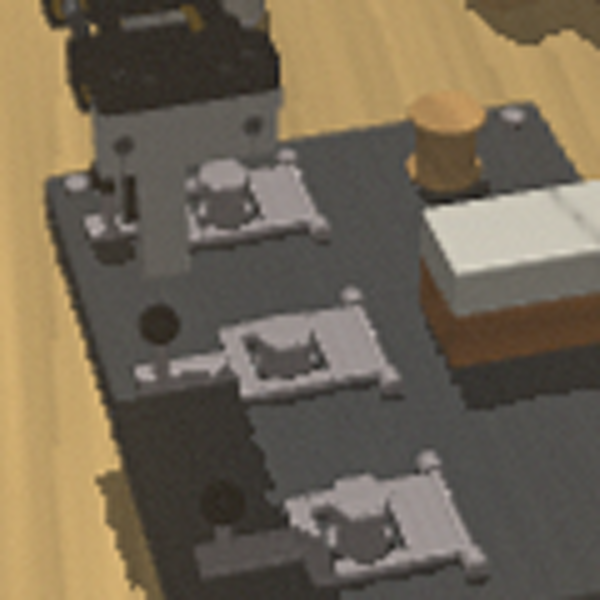

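View pics/k_side.png

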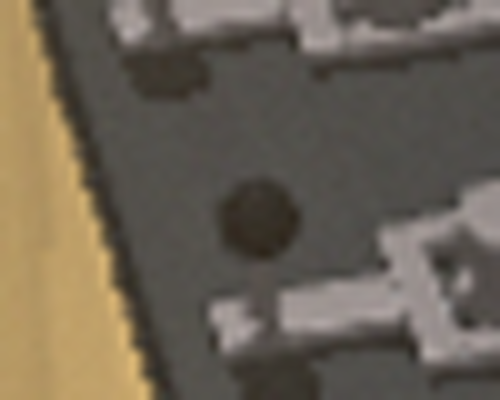

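The knob at (306.3,219.3) in the original side picture matches the predicted (306.4,218.9). Descending.

>>> {"method": "send_rows", "body": {
  "plan": [
    [0.5,[0.6,3,0],[0,0,0]],
    [0.5,[0.6,3,5],[0,0,0.1]],
    [0.5,[0.6,3,15],[0,0,0.1]],
    [0.5,[0.6,3,20],[0,0,0.1]],
    [0.5,[0.6,3,20],[0,0,0.1]],
    [0.5,[0.6,3,20],[0,0,0.1]],
    [0.5,[0.6,3,20],[0,0,0.1]],
    [0.5,[0.6,3,20],[0,0,0.1]]
  ]
}}

```text
t: 15.37
tool_pos: [0.4762, 0.0288, 0.2813]
tool_rot: [3.135, 0.194, 0.006]
contact_force: [0.9, -0.0, -0.5]
grip_width: 0.0473
```

Run:
```python
from h import *
from bench import read_state
s=read_state();show(s)
print(plan(s,[.4754,.029,.063],97.07))
```

```text
t15.37 grasp [476.8  28.7 101.3] yaw_y -82.92 zax [ 3.8e-03 -5.0e-04 -1.0e+00] F [ 0.94 -0.04 -0.5 ] w 47.3 q [-0.02  0.29  1.85 -0.    1.    1.43]
(array([-0.9, -0.3, 38.3]), array([ 0.05, -0.21,  0.01]))
```

>>> {"method": "send_rows", "body": {
  "plan": [
    [0.5,[-0.9,-0.3,6],[0,-0.2,0]],
    [0.5,[-0.9,-0.3,15],[0,-0.2,0]],
    [0.5,[-0.9,-0.3,25],[0,-0.2,0]],
    [0.5,[-0.9,-0.3,33],[0,-0.2,0]],
    [0.5,[-0.9,-0.3,37],[0,-0.2,0]],
    [0.5,[-0.9,-0.3,38],[0,-0.2,0]],
    [0.5,[-0.9,-0.3,38],[0,-0.2,0]],
    [0.5,[-0.9,-0.3,38],[0,-0.2,0]]
  ]
}}

```text
t: 16.03
tool_pos: [0.4755, 0.0289, 0.2435]
tool_rot: [3.135, 0.194, 0.001]
contact_force: [1.1, -0.3, -0.0]
grip_width: 0.0467
```

>>> {"method": "send_rows", "body": {
  "plan": [
    [0.1,[0,0,0],[0,0,0]],
    [0.1,[0,0,0],[0,0,0]],
    [0.1,[0,0,0],[0,0,0]],
    [0.1,[0,0,0],[0,0,0]],
    [0.1,[0,0,0],[0,0,0]],
    [0.1,[0,0,0],[0,0,0]],
    [0.1,[0,0,0],[0,0,0]],
    [0.1,[0,0,0],[0,0,0]]
  ]
}}

```text
t: 16.7
tool_pos: [0.4755, 0.0291, 0.2436]
tool_rot: [3.135, 0.194, 0.001]
contact_force: [-0.5, 3.9, 2.4]
grip_width: 0.0162
```

Run:
```python
from h import *
from bench import read_state,vision
s=read_state();show(s)
c=vision.read_camera("side")
cv2.imwrite("pics/side11.png",cv2.resize(c["pixels"][155:275,275:395,::-1],None,fx=5,fy=5,interpolation=cv2.INTER_CUBIC))
# arc in tool axes
M=Ro.from_rotvec(s["tool_rot"]).as_matrix()
k=lambda t:np.array([40-97*np.cos(t)+30.5*np.sin(t),0,31.5+30.5*np.cos(t)+97*np.sin(t)])
S=np.array([[np.cos(TH),-np.sin(TH),0],[np.sin(TH),np.cos(TH),0],[0,0,1]])
for t in np.arange(0,1.01,.0625): print(round(t,3),(M.T@S@(k(t)-k(0))).round(1).tolist())
```

```text
t16.70 grasp [475.6  29.   63.6] yaw_y -82.91 zax [ 7.e-04 -6.e-04 -1.e+00] F [-0.52  3.88  2.42] w 16.2 q [-0.02  0.35  1.88 -0.    0.92  1.43]
0.0 [0.0, 0.0, 0.0]
0.062 [2.1, 0.0, -6.0]
0.125 [4.6, 0.0, -11.9]
0.188 [7.4, 0.0, -17.5]
0.25 [10.6, 0.0, -23.0]
0.312 [14.1, 0.0, -28.3]
0.375 [17.9, 0.0, -33.4]
0.438 [22.1, 0.0, -38.2]
0.5 [26.5, 0.0, -42.8]
0.562 [31.2, 0.0, -47.0]
0.625 [36.2, 0.0, -51.0]
0.688 [41.4, 0.1, -54.6]
0.75 [46.9, 0.1, -57.9]
0.812 [52.5, 0.1, -60.9]
0.875 [58.3, 0.1, -63.5]
0.938 [64.2, 0.1, -65.7]
1.0 [70.3, 0.1, -67.6]
```

View pics/side11.png

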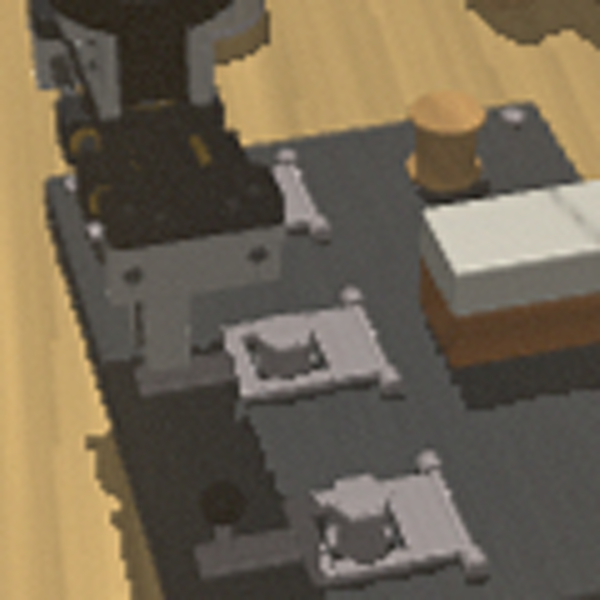

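Grip width is 16.2 mm on the 18 mm ball, and the picture shows the finger on the knob. I'll follow the arc slowly and check on the way.

>>> {"method": "send_rows", "body": {
  "plan": [
    [0.1,[0.6,0,-2],[0,0,0]],
    [0.1,[1.3,0,-4],[0,0,0]],
    [0.1,[2.1,0,-6],[0,0,0]],
    [0.1,[3.3,0,-9],[0,0,0]],
    [0.1,[4.6,0,-11.9],[0,0,0]],
    [0.1,[6,0,-14.7],[0,0,0]],
    [0.1,[7.4,0,-17.5],[0,0,0]],
    [0.1,[7.4,0,-17.5],[0,0,0]]
  ]
}}

```text
t: 17.42
tool_pos: [0.483, 0.03, 0.2616]
tool_rot: [3.135, 0.194, 0.001]
contact_force: [-1.6, 3.1, -1.5]
grip_width: 0.0167
```

Run:
```python
from h import *
from bench import read_state,vision
s=read_state();show(s)
c=vision.read_camera("side")
cv2.imwrite("pics/side12.png",cv2.resize(c["pixels"][155:275,275:395,::-1],None,fx=5,fy=5,interpolation=cv2.INTER_CUBIC))
M=Ro.from_rotvec(s["tool_rot"]).as_matrix()
k=lambda t:np.array([40-97*np.cos(t)+30.5*np.sin(t),0,31.5+30.5*np.cos(t)+97*np.sin(t)])
S=np.array([[np.cos(TH),-np.sin(TH),0],[np.sin(TH),np.cos(TH),0],[0,0,1]])
o=np.array([475.6,29,63.6]);g=(s["tool_pos"]+.18*M[:,2])*1000
for t in np.arange(.1875,1.01,.0625): print(round(t,3),(M.T@(S@(k(t)-k(0))+o-g)).round(1).tolist())
```

```text
t17.42 grasp [483.2  29.9  81.6] yaw_y -82.92 zax [ 8.e-04 -6.e-04 -1.e+00] F [-1.55  3.1  -1.49] w 16.7 q [-0.01  0.33  1.85 -0.    0.96  1.43]
0.188 [-0.2, -0.0, 0.5]
0.25 [3.0, -0.0, -5.0]
0.312 [6.5, -0.0, -10.3]
0.375 [10.3, 0.0, -15.4]
0.438 [14.5, 0.0, -20.2]
0.5 [18.9, 0.0, -24.7]
0.562 [23.6, 0.0, -29.0]
0.625 [28.6, 0.0, -33.0]
0.688 [33.8, 0.0, -36.6]
0.75 [39.2, 0.0, -39.9]
0.812 [44.9, 0.0, -42.9]
0.875 [50.7, 0.0, -45.5]
0.938 [56.6, 0.0, -47.7]
1.0 [62.7, 0.0, -49.5]
```

View pics/side12.png

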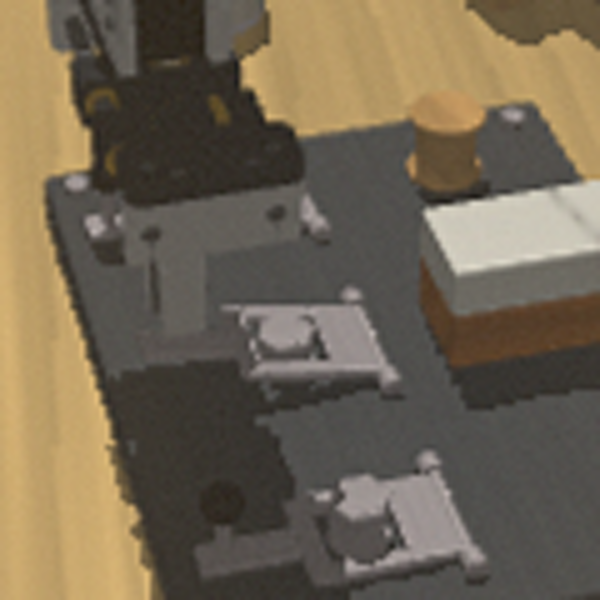

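The middle cap is tilting as planned (around crop (310,340)) and the grip is holding. Continuing along the arc.

>>> {"method": "send_rows", "body": {
  "plan": [
    [0.1,[1.4,0,-2.3],[0,0,0]],
    [0.1,[3,0,-5],[0,0,0]],
    [0.1,[4.7,0,-7.7],[0,0,0]],
    [0.1,[6.5,0,-10.3],[0,0,0]],
    [0.1,[10.3,0,-15.4],[0,0,0]],
    [0.1,[14.5,0,-20.2],[0,0,0]],
    [0.1,[18.9,0,-24.7],[0,0,0]],
    [0.1,[21.2,0,-27],[0,0,0]]
  ]
}}

```text
t: 18.13
tool_pos: [0.5046, 0.0327, 0.2892]
tool_rot: [3.135, 0.194, 0.003]
contact_force: [0.3, 2.6, -3.8]
grip_width: 0.0165
```

```bash
cat > arc.py <<'E'
from h import *
from bench import read_state,vision
import sys
s=read_state();show(s)
c=vision.read_camera("side")
cv2.imwrite(f"pics/{sys.argv[1]}.png",cv2.resize(c["pixels"][135:275,275:395,::-1],None,fx=4,fy=4,interpolation=cv2.INTER_CUBIC))
M=Ro.from_rotvec(s["tool_rot"]).as_matrix()
k=lambda t:np.array([40-97*np.cos(t)+30.5*np.sin(t),0,31.5+30.5*np.cos(t)+97*np.sin(t)])
S=np.array([[np.cos(TH),-np.sin(TH),0],[np.sin(TH),np.cos(TH),0],[0,0,1]])
o=np.array([475.6,29,63.6]);g=(s["tool_pos"]+.18*M[:,2])*1000
for t in np.arange(.5,1.07,.0625): print(round(t,3),(M.T@(S@(k(t)-k(0))+o-g)).round(1).tolist())
E
python3 arc.py side13
```

```text
t18.13 grasp [504.9  32.6 109.2] yaw_y -82.92 zax [ 1.7e-03 -6.0e-04 -1.0e+00] F [ 0.25  2.64 -3.8 ] w 16.5 q [-0.01  0.33  1.77 -0.    1.04  1.44]
0.5 [-3.0, 0.0, 2.8]
0.562 [1.7, 0.0, -1.5]
0.625 [6.7, 0.0, -5.4]
0.688 [11.9, 0.0, -9.0]
0.75 [17.3, 0.0, -12.3]
0.812 [23.0, 0.0, -15.3]
0.875 [28.8, 0.0, -17.9]
0.938 [34.7, 0.0, -20.1]
1.0 [40.8, 0.0, -22.0]
1.062 [47.0, 0.0, -23.4]
```

View pics/side13.png

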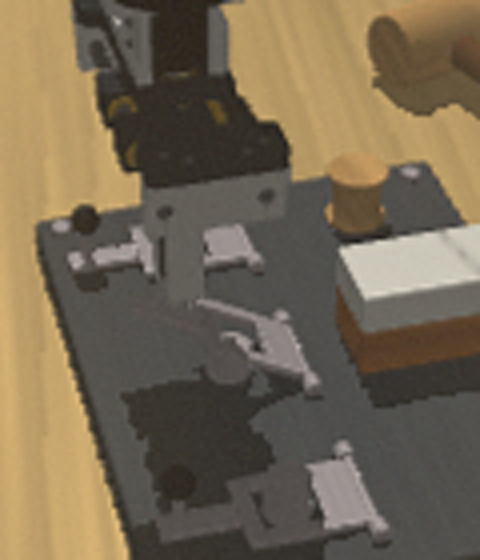

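The cap is at about 0.55 rad and the knob is still held at (185,300). Continuing to about 0.95 rad.

>>> {"method": "send_rows", "body": {
  "plan": [
    [0.1,[1.7,0,-1.5],[0,0,0]],
    [0.1,[6.7,0,-5.4],[0,0,0]],
    [0.1,[11.9,0,-9],[0,0,0]],
    [0.1,[17.3,0,-12.3],[0,0,0]],
    [0.1,[23,0,-15.3],[0,0,0]],
    [0.1,[28.8,0,-17.9],[0,0,0]],
    [0.1,[34.7,0,-20.1],[0,0,0]],
    [0.1,[36,0,-20.5],[0,0,0]]
  ]
}}

```text
t: 18.85
tool_pos: [0.5412, 0.0373, 0.3103]
tool_rot: [3.135, 0.194, 0.004]
contact_force: [-3.0, 1.6, 2.8]
grip_width: 0.0161
```

>>> {"method": "send_rows", "body": {
  "plan": [
    [0.1,[0,0,0],[0,0,0]],
    [0.1,[0,0,0],[0,0,0]],
    [0.1,[0,0,0],[0,0,0]],
    [0.1,[0,0,0],[0,0,0]],
    [0.1,[0,0,0],[0,0,0]],
    [0.1,[0,0,0],[0,0,0]],
    [0.1,[0,0,0],[0,0,0]],
    [0.1,[0,0,0],[0,0,0]]
  ]
}}

```text
t: 19.52
tool_pos: [0.5412, 0.0373, 0.3103]
tool_rot: [3.135, 0.194, 0.004]
contact_force: [-1.9, 1.4, 0.1]
grip_width: 0.0161
```

```bash
python3 arc.py side14
python3 - <<'E'
from h import *
from bench import vision
O=np.array([.532,.036])
c=vision.read_camera("side");w=cloud(c)
Rm=np.array([[np.cos(TH),-np.sin(TH)],[np.sin(TH),np.cos(TH)]])
L=np.concatenate([(w[...,:2]-O-[0,-.0015])@Rm,w[...,2:]],-1)*1000
# cap plate rails: y between 17 and 23 either side
for lo,hi in((-23,-17),(17,23)):
    m=(L[...,1]>lo)&(L[...,1]<hi)&(L[...,0]>-10)&(L[...,0]<39)&(L[...,2]>36)&(L[...,2]<110)
    P=L[m];
    if len(P)>10:
        p=np.polyfit(P[:,0],P[:,2],1);print(len(P),"slope angle",np.arctan(-p[0]),P[:,2].max())
cv2.imwrite("pics/full15.png",c["pixels"][:,:,::-1])
# slab
h=w[...,2]
for (u,v) in((385,200),):
    m=(abs(h-.083)<.006)&(abs(w[...,0]-.646)<.08)&(abs(w[...,1]-.05)<.06);P=w[m][:,:2]*1000;print(len(P),cv2.minAreaRect(P.astype(np.float32)))
E
```

```text
t19.52 grasp [541.7  37.2 130.3] yaw_y -82.92 zax [ 2.8e-03 -5.0e-04 -1.0e+00] F [-1.93  1.42  0.1 ] w 16.1 q [ 0.    0.38  1.65 -0.    1.11  1.45]
0.5 [-40.2, -0.0, 23.9]
0.562 [-35.4, -0.0, 19.6]
0.625 [-30.5, -0.0, 15.7]
0.688 [-25.2, -0.0, 12.0]
0.75 [-19.8, -0.0, 8.7]
0.812 [-14.2, -0.0, 5.8]
0.875 [-8.4, -0.0, 3.2]
0.938 [-2.4, -0.0, 1.0]
1.0 [3.7, -0.0, -0.9]
1.062 [9.8, -0.0, -2.3]
43 slope angle 0.9444083986035386 86.89938365626674
29 slope angle 0.9523507405246326 86.11267628113323
613 ((644.8594970703125, 47.0828857421875), (90.67355346679688, 54.461402893066406), 7.534317970275879)
```

View pics/side14.png

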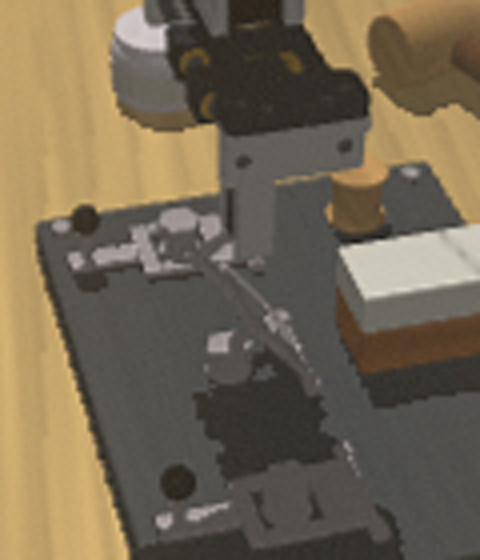

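View pics/full15.png

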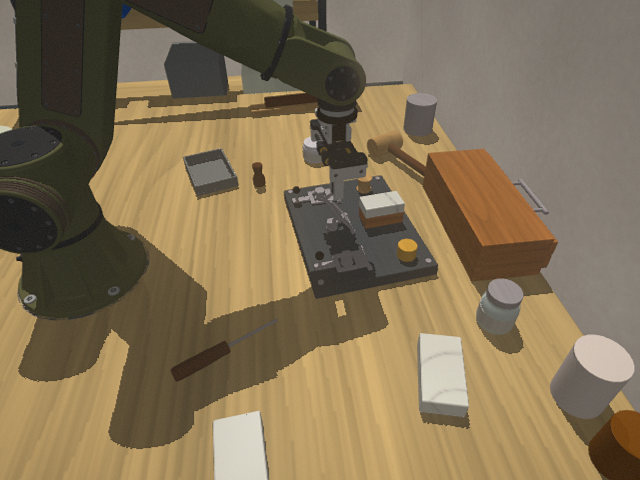

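The middle cap is open about 0.95 rad and held between the fingers. The other two caps are shut, the slab is on the block, and the bystanders haven't moved. Handing in.

```bash
python3 -c "
from bench import robot,read_state
print(robot.close_job());s=read_state();print(s['t'],s['contact_force'],s['grip_width'])"
```

```text
the job is handed in; nothing more can be done
None
the job is handed in; nothing more can be done
```

I put the smallest slab flush on the block and let it go, then tapped all three bolts and found the middle one loose. I lifted only the middle cap by its knob and handed the job in at about 19.6 s, still holding it open; no verdict was reported.

- **Slab:** in the last side-camera depth reading it sits within about 1.5 mm and 0.5° of the block.
- **Bolts:** the middle head went down from 51 mm to 45 mm. The left and right bolts stayed at about 52 mm under 6 N and 14 N.
- **Cap:** depth shows it open at 0.94–0.95 rad, still and gripped. The other two caps are shut, and the bystanders look unmoved in the last picture.
- **Checks that disagreed:** the two cameras differ by about 3 mm in y, so I used their average. The grip on the 18 mm knob reads 16.1 mm, but it held steady through the whole lift.

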